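# Clamp the rolling pin in the oiling cradle

## Robot

A 6-joint arm with a two-finger parallel gripper is mounted at the origin on a cart in front of the work surface, level with it; the furniture and walls round the work are solid. World frame = base frame: x ahead of the robot, y to its left, z up, the work surface at z = 0. Lengths are in mm, angles in rad, forces in N, time in s.
With the tool pointing down it reaches from about 275 to 1000 mm from the base axis. Payload 8.4 kg.
Tool frame: the origin (TCP) lies between the finger pads; the fingertips stand r.finger_overhang ahead of it and the grasp point (between the pads) is the TCP (r.finger_overhang is the distance from the TCP to the fingertips, in mm); z points along the fingers, y is the line along which they close (so a half turn about z gives the same grasp; the last joint's range is limited). The gripper opens to 85 mm and grips with 20 to 120 N. Pads are 22 mm wide; open, the fingers measure 114 mm over their backs; the gripper's body (76 mm by 85 mm) begins 54 mm behind the grasp point. The pads swing forward as they close: fully open they stand 13 mm farther back than shut.
Start: joints at [1.218, 0.353, 1.633, -0, 1.155, -0.002], TCP at [214.779, 586.939, 250.281] pointing down, gripper open.
Joint ranges: [-2.63, 2.63], [-0.92, 2.1], [0.06, 2.66], [-1.3, 4.44], [0, 2.69], [-3.02, 3.02]. Speed limits (rad/s): [2.22, 2.22, 2.79, 3.14, 3.14, 3.14].

## Interface

Orientations are given as [roll, pitch, yaw] about the fixed x, y, z axes, in that order (R = Rz(yaw) Ry(pitch) Rx(roll)).
In Python, from rig import r, cams, sign_off gives the robot as it stands.
- The arm moves only by the shell command python3 -m crank 'ROWS' [FORCE]. ROWS is JSON, a list of rows, each a list of 7 numbers: the shift along the tool's x, y, z in m, then the turn, a rotation vector about the tool's x, y, z in rad, then the closure, from 0 (fully open) to 1 (shut). In form: [[dx, dy, dz, ax, ay, az, gripper], ...]. A call has 1 to 5 rows; each row is the pose to reach, as a shift and turn from the pose commanded when the call began, along the tool's axes at that moment; what a row does not reach only later rows make up. A row lasts 1/10 s, in which the tool goes at most 50 mm and 8.59 degrees, less where a joint would pass 70% of its speed; a pose out of reach is approached as far as the arm can. A call with a gripper value outside its range is refused whole. The fingers move at their own pace and stop on an object; FORCE is the grip in N (left out, the last holds). Time passes only in rows, so rows that repeat a pose let the fingers close. It gives the time, the measured TCP pose, the force, the opening and the grip force at its end, in the units of the state.
- r.sense(): the state, without advancing time (a new reading comes with each control period).
- cams.grab_frame(name): name is "scene" or "top" or "wrist"; returns a dict with "image" (400x640x3 uint8, red, green, blue), "fx", "fy", "cx", "cy" (pixels), "D" ([k1, k2, p1, p2, k3] as OpenCV has them; the pictures are not rectified), "position" and "orientation" of the camera in the world. Camera axes: x right, y down, z forward; pixel columns grow to the right and rows downward; lengths in mm; the calibration is good to about 2 mm. A picture is of the moment at which its call begins. There is no depth.
- sign_off(): hands the job in; it is judged then, once.
The state is a dict: "clock": time; "qpos": joint angles; "qvel": joint speeds; "joint_efforts": joint torques, N m; "eef_pos": TCP position; "tcp_rot": TCP orientation; "contact_force": force on the tool from outside, world axes, zero at the start; "wrist_torque": the same for the moment, N m; "opening": opening from 0.0 (shut) to 1.0 (fully open); "grasp_force": force on a finger pad.
Only numpy, scipy, OpenCV 4.12 (cv2) and the standard library are available. Lean on these libraries where they do the work, as an engineer would, in place of code of your own. Each camera call takes 0.05 s, during which the arm holds its last target. There are 200 camera calls.

## Task

The small wooden rolling pin is to be oiled: draw it out of its low tunnel by one handle, set it down free on the open worktop, then take it again by the barrel and lay it on the cradle's infeed deck, between the side rails and against the outer lip, and let go. Roll it over the crest so that it drops into the vee, let it settle there by itself untouched, and only then push the clamp knob down until its pad sits on the barrel, and let go. Do not push the clamp down before the pin lies in the vee, and leave the small tin and the salt shaker where they stand.

Things in the scene. Friction and masses are not known exactly. Their poses are not given: they have to be found in the camera images.
- pin_center (a point): Centre of the loose, smooth varnished light-wood rolling pin, 200 mm long, about 0.4 kg; its y axis is its length (x and z turn as it rolls). Barrel 44 mm in diameter, 110 mm long; at each end a straight round handle, 22 mm in diameter, from 55 to 100 mm from the centre. It starts on the worktop (centre 22 mm up) inside the keeper, along it: the barrel is covered, both handles stick out.
- keeper: Fixed low wooden tunnel, open at both ends, no floor: 76 mm wide (x), 120 mm long (y), 58 mm high; inside 56 mm wide, 51 mm high. Origin: centre of its footprint on the worktop; its y axis runs through the tunnel. Free worktop lies before its -y end: pull the pin straight out there; 150 mm of travel brings the whole barrel clear.
- cradle: Fixed wooden vee cradle, 146 mm wide (y). Origin on the worktop under the bottom of the vee; y along the vee, infeed on the -x side. The 90 degree vee (bottom 14 mm high) ends 50 mm high at x 36 mm behind and 38 mm high at x -24 in front. A post behind it carries an arm over the vee (x -16 to 74, y +-17, z 110 to 124 mm): the pin cannot be lowered into the vee from above.
- cradle_crest (a point): Middle of the crest between deck and vee, 43 mm above the worktop, 48 mm to the -x side of the vee; axes as the cradle's. From here the surface falls towards the vee: a pin pushed over the crest rolls into the vee alone. Between lip and crest the deck falls 5 mm towards the lip, so a pin put down there rolls back and waits at the lip.
- cradle_wait (a point): Where the pin's centre lies while it waits on the deck against the lip: 125 mm to the -x side of the vee, 61 mm above the worktop. Axes as the cradle's: y along the vee, +x the way to roll. The lip is 9 mm thick, 17 to 26 mm to the -x side of this point, its top 46 mm above the worktop. Side rails 6 mm above the deck, 128 mm apart inside, guide the barrel's ends; the handles stick out over them.
- cradle_seat (a point): Point where the pin's centre lies when it is seated in the vee, 45 mm above the worktop. Axes as the cradle's.
- clamp_top (a point): Top centre of the round dark wooden clamp knob (40 mm in diameter, 14 mm thick) on a vertical steel rod, straight above the vee; 175 mm above the worktop when fully up. Under the arm the rod ends in a round rubber pad 34 mm in diameter, 94 mm above the worktop when fully up.
- clamp (a joint): Downward travel of the clamp in m: 0 fully up, 0.033 its lower stop. A push of about 3 N moves it and it stays where it is left. The pad meets a seated pin at about 0.027; press it there with some 6 to 10 N beyond the friction.
- tin: Loose small food tin standing upright, 57 mm in diameter, 72 mm high, at the back of the worktop between keeper and cradle; origin at the centre of its underside. A bystander.
- shaker: Loose salt shaker standing upright, 44 mm in diameter, 90 mm high, in front of the cradle and to its right; origin at the centre of its underside. A bystander.
Mind the look-alikes: they are no part of the job. What is shaped like the keeper but green is not meant.

How it is judged:
By the outcome, as a careful person would: the job done as asked, in the order asked, and still so for the second after the job is handed in, with the robot touching nothing.
It also fails if it takes over 67 s, if anything falls off the work surface, if the arm or the gripper's body presses on something with over 40 N, if the wrist force passes 120 N, or if a joint passes its speed limit or range.

## Working session

There is one attempt and no reset: what is moved stays moved. The work goes in short steps, Python scripts to look and compute and a shell command to move; the robot and the scene stay as the last step left them, time stands still between calls to the robot, and variables do not carry over. Pictures are saved under pics/ and viewed, at most 10 in all, crops included, and the job is handed in when it is done.

```bash
ls; mkdir -p pics; python3 - <<'E'
from rig import r,cams
import cv2
s=r.sense();print(s['clock'],s['eef_pos'],s['tcp_rot'],r.finger_overhang)
for n in("scene","top"):
    f=cams.grab_frame(n);cv2.imwrite(f"pics/{n}0.png",f["image"][:,:,::-1]);print(n,{k:v for k,v in f.items() if k!="image"})
E
```

```text
pics
0.0 [214.64584745 586.50470531 249.53768998] [-3.14018654e+00  2.02016655e-05  2.79079015e+00] 19.0
scene {'fx': 445.2515513680501, 'fy': 445.2515513680501, 'cx': 307.7398483102404, 'cy': 202.00637324156583, 'D': array([0.01418462, 0.        , 0.        , 0.        , 0.        ]), 'position': array([-411.34257194, -730.59344874,  839.96033909]), 'orientation': array([-2.12393717e+00, -1.45937125e-03, -9.56579560e-01])}
top {'fx': 486.06059887873005, 'fy': 486.06059887873005, 'cx': 314.49752686391923, 'cy': 193.57269741390235, 'D': array([-0.05695396,  0.        ,  0.        ,  0.        ,  0.        ]), 'position': array([ 372.46023034,  -61.86221997, 1474.02102816]), 'orientation': array([-3.0103668 ,  0.01983089, -1.59163492])}
```

View pics/top0.png

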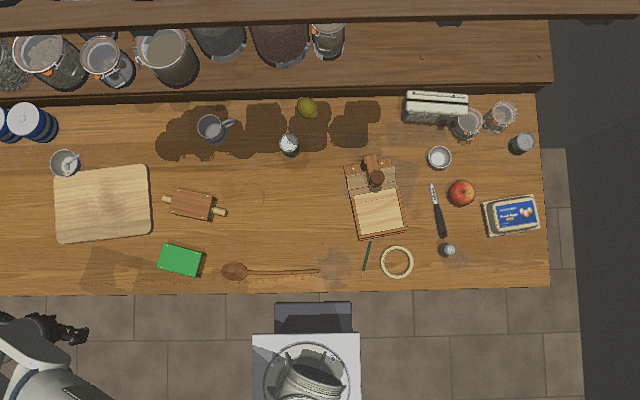

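View pics/scene0.png

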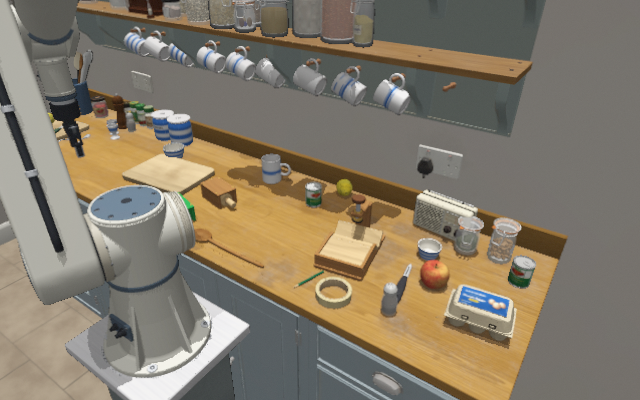

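Top view: the brown keeper is at (190,204) with its pin handles at (167,199) and (222,212). The green block at (180,260) is the look-alike. The cradle deck is at (380,213) and the knob at (376,178). The tin is at (289,143), with a second tin at (522,143), and the shaker at (448,250). Things that could be taken for the pin: the wooden spoon (275,271) and the pencil (366,257). I choose the brown keeper and will check it in one close crop.

```bash
cat > h.py <<'E'
import numpy as np,cv2
from scipy.spatial.transform import Rotation as R
from rig import r,cams
def K(f): return np.array([[f['fx'],0,f['cx']],[0,f['fy'],f['cy']],[0,0,1]])
def w(f,uv,z):
    p=cv2.undistortPoints(np.array([[uv]],float),K(f),f['D'])[0,0]
    d=R.from_euler('xyz',f['orientation']).apply([p[0],p[1],1]);c=f['position']
    return c+d*(z-c[2])/d[2]
def px(f,P):
    M=R.from_euler('xyz',f['orientation']).inv();P=np.atleast_2d(P)
    return cv2.projectPoints(M.apply(P-f['position']),np.zeros(3),np.zeros(3),K(f),f['D'])[0][:,0]
def delta(target,yaw):
    "shift (m) and turn in tool axes from the present pose to a straight-down pose"
    s=r.sense();T=R.from_euler('xyz',s['tcp_rot']);d=T.inv().apply(np.array(target)-s['eef_pos'])/1000
    rv=[(T.inv()*R.from_euler('xyz',[np.pi,0,yaw+k])).as_rotvec() for k in(0,np.pi)]
    return np.round(d,4),[np.round(v,3) for v in rv],s['clock'],np.round(s['eef_pos'],1),np.round(s['tcp_rot'],3),np.round(s['qpos'],2)
E
python3 - <<'E'
from h import *
f=cams.grab_frame("top");I=f["image"][:,:,::-1]
a=cv2.resize(I[165:245,140:250],None,fx=5,fy=5,interpolation=2)[:400,:]
b=cv2.resize(I[145:245,335:415],None,fx=5,fy=5,interpolation=2)
c=np.zeros((500,955,3),np.uint8);c[:400,:550]=a;c[:500,555:955]=b
c=cv2.resize(c,(796,417));cv2.imwrite("pics/crop1.png",c)
h1,h2=w(f,(164,198),22),w(f,(226,213),22);print(h1,h2,np.linalg.norm(h1-h2),(h1+h2)/2)
d=h1-h2;print('yaw y-axis',np.arctan2(-d[0],d[1]))
print(w(f,(376,177),175))
E
```

```text
[561.85462946 421.5795902   22.        ] [511.89298549 230.95760644  22.        ] 197.06066721273547 [536.87380748 326.26859832  22.        ]
yaw y-axis -0.2563322240001233
[ 585.73771883 -206.92327728  175.        ]
```

View pics/crop1.png

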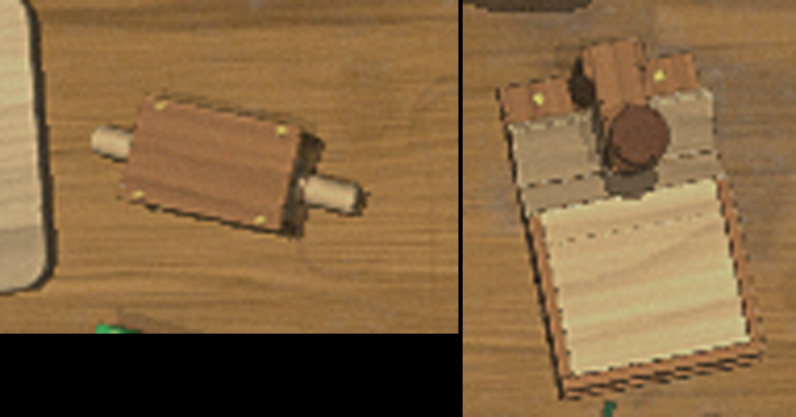

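The crop confirms it: the brown keeper has light handles, ends at about (162,199) and (227,212) in the full image. The cradle's lip corners are at (359,240) and (408,230), and the knob is at (377,178). Next I work out the cradle fit and the first move.

```bash
python3 - <<'E'
from h import *
from scipy.optimize import least_squares
f=cams.grab_frame("top")
c=lambda u,v:((u-462.6)/4.168+335,v/4.168+145)
obs=np.array([c(638,136),c(562,397),c(765,355)])
def P(q):
    L=np.array([[0,0,175],[-151,73,46],[-151,-73,46.]]);return R.from_euler('z',q[2]).apply(L)+[q[0],q[1],0]
s=least_squares(lambda q:(px(f,P(q))-obs).ravel(),[585,-207,.1]);print('cradle',s.x,s.fun)
for n,u,z in(('tin',(289,143),36),('shaker',(448,250),45),('spoon',(320,271),5)):print(n,w(f,u,z))
a,b=w(f,(162.1,198.6),22),w(f,(226.9,212.5),22);d=a-b;L=np.linalg.norm(d);th=np.arctan2(-d[0],d[1]);m=(a+b)/2
print('pin',m,th,L);g=m-d/L*82
print('grasp',g,delta([g[0],g[1],150],th+np.pi/2))
E
```

```text
cradle [ 5.83053409e+02 -2.09689871e+02  1.76233276e-01] [-0.0217296   0.32611959 -0.01055353 -0.2657461   0.03446166 -0.08215447]
tin [719.28952134  36.77524183  36.        ]
shaker [ 386.33587723 -423.82290143   45.        ]
spoon [333.10625467 -48.35867222   5.        ]
pin [536.74690998 327.82983363  22.        ] -0.230751882246532 204.62846779216275
grasp [517.99272758 248.00326761  22.        ] (array([-0.4012, -0.2138,  0.1   ]), [array([-1.000e-03,  1.000e-03,  1.451e+00]), array([-1.000e-03, -1.000e-03, -1.691e+00])], 0.2, array([214.7, 586.7, 249.8]), array([-3.141, -0.   ,  2.791]), array([ 1.22,  0.35,  1.63, -0.  ,  1.16, -0.  ]))
```

```bash
python3 -m crank '[[-0.4,-0.213,0.09,0,0,1.45,0],[-0.4,-0.213,0.09,0,0,1.45,0],[-0.4,-0.213,0.09,0,0,1.45,0],[-0.4,-0.213,0.09,0,0,1.45,0],[-0.4,-0.213,0.09,0,0,1.45,0]]' 40; python3 -c "
from h import *
print(delta([518,248,150],1.33))"
```

```text
clock: 0.7
eef_pos: [379.4, 402.7, 201.3]
tcp_rot: [3.141, -0.0, 2.035]
contact_force: [0.6, 0.3, 0.4]
opening: 1.002
grasp_force: 0.0
(array([-0.2004,  0.0547,  0.0513]), [array([ 0.   , -0.   ,  0.705]), array([ 0.   ,  0.   , -2.437])], 0.7, array([379.4, 402.7, 201.3]), array([ 3.141, -0.   ,  2.035]), array([ 0.81,  0.3 ,  1.84, -0.  ,  1.01,  0.35]))
```

```bash
python3 -m crank '[[-0.2,0.055,0.05,0,0,0.705,0],[-0.2,0.055,0.05,0,0,0.705,0],[-0.2,0.055,0.05,0,0,0.705,0],[-0.2,0.055,0.05,0,0,0.705,0],[-0.2,0.055,0.05,0,0,0.705,0]]'; python3 -m crank '[[0,0,0,0,0,0,0],[0,0,0,0,0,0,0]]'; python3 - <<'E'
from h import *
print(delta([518,248,150],1.33))
f=cams.grab_frame("wrist");cv2.imwrite("pics/w1.png",f["image"][:,:,::-1]);print(f['position'],f['orientation'])
print(px(f,[[518,248,22],[513.5,230,22],[537,328,58]]))
E
```

```text
clock: 1.2
eef_pos: [520.1, 247.4, 150.3]
tcp_rot: [-3.141, 0.001, 1.327]
contact_force: [-0.0, 1.1, 0.9]
opening: 1.001
grasp_force: 0.0
clock: 1.4
eef_pos: [517.8, 251.0, 151.4]
tcp_rot: [-3.141, 0.0, 1.338]
contact_force: [-0.0, 0.2, -0.2]
opening: 1.0
grasp_force: 0.0
(array([-0.0028,  0.0009,  0.0014]), [array([-0.001,  0.   ,  0.008]), array([-0.000e+00, -1.000e-03, -3.134e+00])], 1.4, array([517.8, 251. , 151.4]), array([-3.141,  0.   ,  1.338]), array([0.45, 0.39, 1.83, 0.  , 0.93, 0.68]))
[535.32513535 321.71482886 274.9427795 ] [ 2.84790456e+00  3.71306962e-04 -2.34251523e-01]
[[321.15125517 195.13377616]
 [320.91104037 215.83920501]
 [321.11477976  90.80291172]]
```

View pics/w1.png

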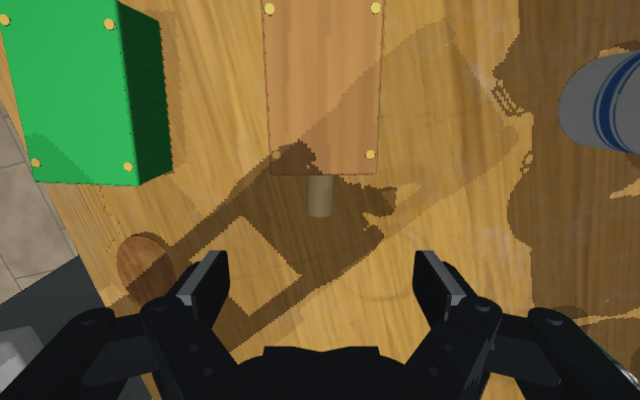

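The wrist view shows the handle at (320,195), its tip at (320,217) where I predicted (321,216), and the keeper's front edge at row 174. The handle lies between the fingers, with the green block and spoon clear. Next I descend, grip, and draw the pin out.

```bash
python3 -m crank '[[-0.003,0.001,0.04,0,0,0,0],[-0.003,0.001,0.08,0,0,0,0],[-0.003,0.001,0.115,0,0,0,0],[-0.003,0.001,0.127,0,0,0,0],[-0.003,0.001,0.127,0,0,0,0.3]]' 40; python3 -m crank '[[0,0,0,0,0,0,1],[0,0,0,0,0,0,1],[0,0,0,0,0,0,1],[0,0,0,0,0,0,1],[0,0,0,0,0,0,1]]' 40;  python3 -m crank '[[0,0,0,0,0,0,1],[0,0,0,0,0,0,1]]' 40
```

```text
clock: 1.95
eef_pos: [516.9, 248.3, 23.6]
tcp_rot: [-3.139, 0.002, 1.338]
contact_force: [0.8, 0.5, 0.1]
opening: 0.856
grasp_force: 0.0
clock: 2.45
eef_pos: [519.0, 248.1, 25.8]
tcp_rot: [3.14, -0.001, 1.336]
contact_force: [-1.0, -0.4, 7.0]
opening: 0.24
grasp_force: 39.1
clock: 2.65
eef_pos: [519.1, 248.1, 25.7]
tcp_rot: [3.14, -0.001, 1.336]
contact_force: [-1.3, -0.1, 7.8]
opening: 0.241
grasp_force: 39.1
```

```bash
python3 -m crank '[[-0.01,0,-0.001,0,0,0,1],[-0.025,0,-0.001,0,0,0,1],[-0.04,0,-0.001,0,0,0,1],[-0.06,0,-0.001,0,0,0,1],[-0.08,0,-0.001,0,0,0,1]]'; python3 -m crank '[[-0.02,0,0,0,0,0,1],[-0.04,0,0,0,0,0,1],[-0.06,0,0,0,0,0,1],[-0.075,0,0,0,0,0,1],[-0.083,0,0,0,0,0,1]]';  python3 -m crank '[[-0.01,0,0,0,0,0,1],[-0.01,0,0,0,0,0,1],[-0.01,0,0,0,0,0,1]]'
python3 - <<'E'
from h import *
f=cams.grab_frame("wrist");cv2.imwrite("pics/w2.png",f["image"][:,:,::-1])
E
```

```text
clock: 3.15
eef_pos: [499.6, 168.6, 25.9]
tcp_rot: [3.141, -0.001, 1.335]
contact_force: [1.3, 3.3, 3.7]
opening: 0.243
grasp_force: 39.5
clock: 3.65
eef_pos: [479.9, 87.7, 25.8]
tcp_rot: [3.142, -0.0, 1.334]
contact_force: [0.2, 4.0, 5.1]
opening: 0.239
grasp_force: 39.6
clock: 3.95
eef_pos: [477.7, 78.4, 25.8]
tcp_rot: [-3.141, 0.001, 1.336]
contact_force: [-0.9, -7.1, 10.1]
opening: 0.238
grasp_force: 40.1
```

View pics/w2.png

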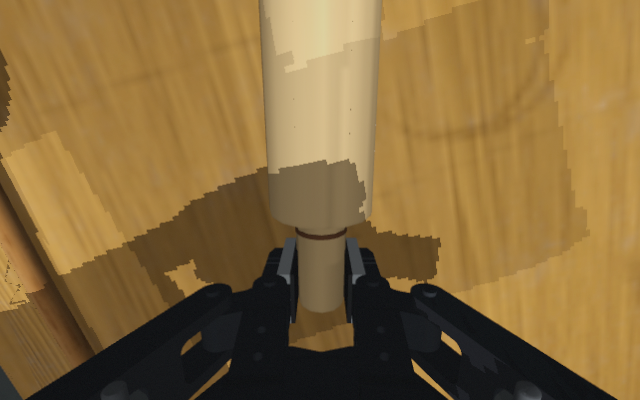

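The pin is held by its handle with the barrel end at (320,220), and 174 mm of travel puts the barrel clear of the tunnel. Next I let go, rise, and look from above.

```bash
python3 -m crank '[[0,0,0,0,0,0,0.7],[0,0,0,0,0,0,0.6],[0,0,0,0,0,0,0.4],[0,0,0,0,0,0,0],[0,0,0,0,0,0,0]]'; python3 -m crank '[[0,0,0,0,0,0,0],[0,0,-0.02,0,0,0,0],[0,0,-0.06,0,0,0,0],[0.02,0,-0.1,0,0,0,0],[0.04,0,-0.125,0,0,0,0]]'; python3 -m crank '[[0,0,0,0,0,0,0],[0,0,0,0,0,0,0]]'
python3 - <<'E'
from h import *
f=cams.grab_frame("wrist");cv2.imwrite("pics/w3.png",f["image"][:,:,::-1])
print(px(f,[[478,78,22],[497,157,22],[509.8,210.5,22]]))
E
```

```text
clock: 4.5
eef_pos: [477.9, 79.6, 25.4]
tcp_rot: [-3.141, 0.0, 1.336]
contact_force: [-0.2, 0.0, -0.0]
opening: 0.887
grasp_force: 0.0
clock: 5.0
eef_pos: [488.2, 118.8, 153.3]
tcp_rot: [3.139, -0.001, 1.335]
contact_force: [1.0, -0.1, -0.3]
opening: 0.999
grasp_force: 0.0
clock: 5.2
eef_pos: [487.3, 118.6, 150.8]
tcp_rot: [3.141, -0.0, 1.337]
contact_force: [-0.2, -0.7, -0.7]
opening: 0.998
grasp_force: 0.0
[[320.32008506 237.95560087]
 [320.37394815 144.67526413]
 [320.32978071  71.03870187]]
```

View pics/w3.png

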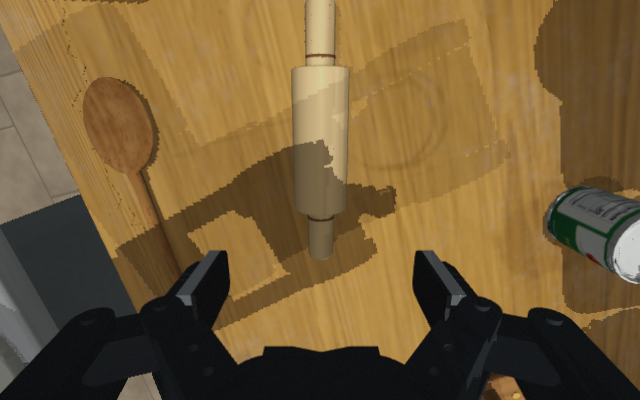

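The pin lies free and still on the worktop along image column 320. Its barrel runs from row 67 to row 214 and the near handle tip is at row 258. Now I compute its centre and the barrel grasp.

```bash
python3 - <<'E'
from h import *
f=cams.grab_frame("wrist")
a,b=w(f,(320.5,59),33),w(f,(320,219),33);print(a,b,np.linalg.norm(a-b));m=(a+b)/2
t=w(f,(320,259),22);print(m,t,np.linalg.norm(t[:2]-m[:2]));d=a-b;print(np.arctan2(-d[0],d[1]))
print(delta([m[0],m[1],30],1.336))
E
```

```text
[510.56885249 216.62491299  33.        ] [481.91670871  99.16392158  33.        ] 120.90504475214478
[496.2427806  157.89441729  33.        ] [471.97388328  58.02120192  22.        ] 102.77956277885617
-0.2392566823750341
(array([0.0415, 0.0007, 0.1193]), [array([-0.002,  0.001, -0.   ]), array([2.000e-03, 3.000e-03, 3.141e+00])], 5.3, array([486.2, 117.8, 149.4]), array([-3.140e+00,  1.000e-03,  1.336e+00]), array([ 0.23,  0.29,  1.99, -0.  ,  0.87,  0.47]))
```

```bash
python3 -m crank '[[0.02,0,0.03,0,0,0,0],[0.04,0.001,0.07,0,0,0,0],[0.041,0.001,0.105,0,0,0,0],[0.041,0.001,0.119,0,0,0,0],[0.041,0.001,0.119,0,0,0,0.3]]' 40; python3 -m crank '[[0,0,0,0,0,0,1],[0,0,0,0,0,0,1],[0,0,0,0,0,0,1],[0,0,0,0,0,0,1],[0,0,0,0,0,0,1]]' 40;  python3 -m crank '[[0,0,-0.02,0,0,0,1],[0,0,-0.06,0,0,0,1],[0,0,-0.1,0,0,0,1],[0,0,-0.12,0,0,0,1],[0,0,-0.12,0,0,0,1]]' 40
python3 - <<'E'
from h import *
s=r.sense();print(s['eef_pos'],s['contact_force'],s['wrist_torque'],s['opening'],s['grasp_force'])
C=np.array([583,-209.7]);y=.176;M=np.array([[np.cos(y),-np.sin(y)],[np.sin(y),np.cos(y)]])
for o in((-119,0),(-125,0)):
    p=C+M@np.array(o);print(p,delta([p[0],p[1],150],y+np.pi/2))
f=cams.grab_frame("scene");cv2.imwrite("pics/s2.png",f["image"][:,:,::-1])
f=cams.grab_frame("wrist");cv2.imwrite("pics/w4.png",f["image"][:,:,::-1])
E
```

```text
clock: 5.8
eef_pos: [495.5, 156.8, 29.0]
tcp_rot: [-3.136, 0.003, 1.335]
contact_force: [-1.2, 0.9, -1.3]
opening: 0.859
grasp_force: 0.0
clock: 6.3
eef_pos: [498.8, 158.0, 33.0]
tcp_rot: [3.14, -0.001, 1.336]
contact_force: [-0.5, -3.1, 7.6]
opening: 0.495
grasp_force: 41.3
clock: 6.8
eef_pos: [499.7, 158.6, 154.9]
tcp_rot: [3.136, -0.003, 1.336]
contact_force: [-0.0, -0.0, -3.6]
opening: 0.499
grasp_force: 42.8
[499.73070926 158.61770868 154.89936163] [-0.00365156 -0.04480114 -3.59998065] [ 0.03507532 -0.00784258 -0.05014102] 0.4985526038321167 42.80559003353119
[ 465.83831933 -230.53604045] (array([-0.3864,  0.0577,  0.0039]), [array([ 0.006, -0.002, -0.411]), array([-0.003, -0.008,  2.73 ])], 6.8, array([499.7, 158.6, 154.9]), array([ 3.136e+00, -3.000e-03,  1.336e+00]), array([0.3 , 0.31, 1.94, 0.  , 0.89, 0.54]))
[ 459.9310077  -231.58659711] (array([-0.3888,  0.0522,  0.0039]), [array([ 0.006, -0.002, -0.411]), array([-0.003, -0.008,  2.73 ])], 6.8, array([499.7, 158.6, 154.9]), array([ 3.136e+00, -3.000e-03,  1.336e+00]), array([0.3 , 0.31, 1.94, 0.  , 0.89, 0.54]))
```

View pics/w4.png

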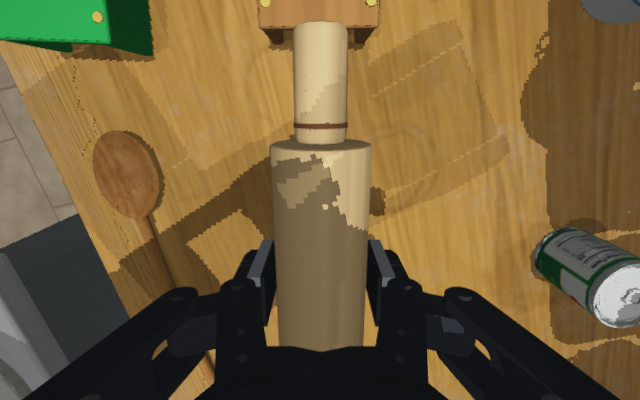

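The pin is held level in the grip, its barrel end at row 143 and its far handle groove at (320,127). The tin is clear at (600,285). Next I compute the pin's offset along the grip and look at the cradle from above it.

```bash
python3 - <<'E'
from h import *
f=cams.grab_frame("wrist")
s=r.sense();T=R.from_euler('xyz',s['tcp_rot'])
for uv,z,e in(((320,127),155,56),((320,25),144+5,100),((320,143),166-4,55)):
    p=w(f,uv,z);t=T.inv().apply(p-s['eef_pos']);print(t,'centre offset tool x',t[0]-e)
E
python3 -m crank '[[-0.05,0.007,-0.01,0,0,-0.1,1],[-0.1,0.015,-0.01,0,0,-0.2,1],[-0.145,0.022,-0.01,0,0,-0.3,1],[-0.19,0.03,-0.01,0,0,-0.4,1],[-0.225,0.04,-0.01,0,0,-0.41,1]]'
python3 - <<'E'
from h import *
C=np.array([583,-209.7]);y=.176
p=C+R.from_euler('z',y).apply([-119,0,0])[:2];print(delta([p[0],p[1],165],y+np.pi/2))
E
```

```text
[63.91946984  0.94410696 -4.46807689] centre offset tool x 7.919469840729008
[99.50932409  1.01005353  1.50710967] centre offset tool x -0.490675908711907
[ 58.84442477   0.93681631 -11.46454718] centre offset tool x 3.8444247660588573
clock: 7.45
eef_pos: [482.3, -72.0, 159.7]
tcp_rot: [-3.138, -0.001, 1.749]
contact_force: [0.4, 0.2, -4.3]
opening: 0.496
grasp_force: 42.7
(array([-0.1531, -0.0443, -0.0053]), [array([-0.004, -0.001,  0.002]), array([ 2.00e-03, -6.00e-03, -3.14e+00])], 7.45, array([482.3, -72. , 159.7]), array([-3.138e+00, -1.000e-03,  1.749e+00]), array([-0.15,  0.26,  2.  , -0.  ,  0.88, -0.33]))
```

```bash
python3 -m crank '[[-0.04,-0.011,0,0,0,0,1],[-0.08,-0.022,0,0,0,0,1],[-0.12,-0.033,0,0,0,0,1],[-0.145,-0.042,0,0,0,0,1],[-0.157,-0.045,0.01,0,0,0,1]]'; python3 -m crank '[[0,0,0.02,0,0,0,1],[0,0,0.03,0,0,0,1],[0,0,0.03,0,0,0,1],[0,0,0.03,0,0,0,1]]'
python3 - <<'E'
from h import *
C=np.array([583,-209.7]);y=.176
p=C+R.from_euler('z',y).apply([-119,-3,0])[:2];print(delta([p[0],p[1],72],y+np.pi/2))
c=[cv2.resize(cams.grab_frame(n)["image"][a:a+150,b:b+150,::-1],(396,396),interpolation=2) for n,a,b in(("scene",180,270),("top",130,305))]
cv2.imwrite("pics/c5.png",np.hstack(c))
E
```

```text
clock: 7.95
eef_pos: [466.7, -234.6, 150.4]
tcp_rot: [-3.141, -0.0, 1.744]
contact_force: [0.9, -0.8, -3.7]
opening: 0.496
grasp_force: 42.7
clock: 8.35
eef_pos: [467.2, -231.7, 121.0]
tcp_rot: [-3.14, -0.001, 1.747]
contact_force: [-0.0, 0.2, -3.0]
opening: 0.502
grasp_force: 42.5
(array([-0.0017, -0.0011,  0.049 ]), [array([-0.001, -0.001, -0.   ]), array([-2.000e-03,  2.000e-03,  3.141e+00])], 8.35, array([ 467.2, -231.7,  121. ]), array([-3.140e+00, -1.000e-03,  1.747e+00]), array([-0.46,  0.36,  1.96,  0.  ,  0.82, -0.64]))
```

View pics/c5.png

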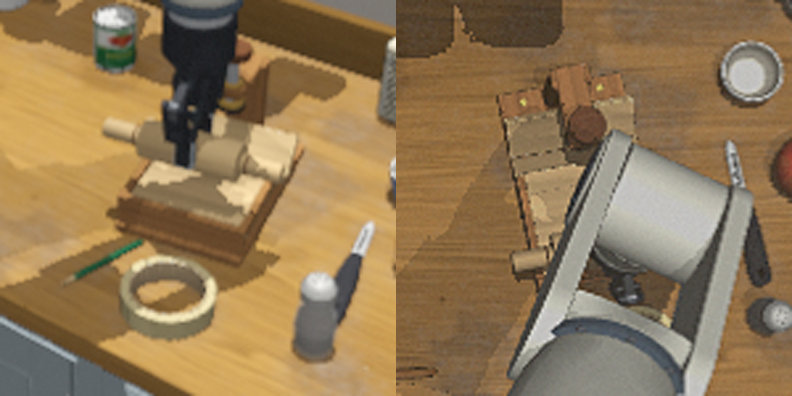

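The scene crop shows the pin level over the deck, handle ends at about (105,127) and (290,168). The top crop shows the left handle end at (513,264). I check the sideways centring against projections.

```bash
python3 - <<'E'
from h import *
C=np.array([583,-209.7,0]);y=.176;Q=R.from_euler('z',y)
s=r.sense();print(Q.inv().apply(s['eef_pos']-C))
fs,ft=cams.grab_frame("scene"),cams.grab_frame("top")
for o in(-3,0,3,6):
    P=s['eef_pos']+[0,0,-11]+Q.apply([[0,o+100,0],[0,o-100,0],[0,o+55,0],[0,o-55,0]])
    print(o,((px(fs,P)-[270,180])*2.64).round().tolist(),((px(ft,P[:1])-[305,130])*2.64+[396,0]).round())
K_=[[-151,73,46],[-151,-73,46],[0,0,175]]
print(((px(fs,C+Q.apply(K_))-[270,180])*2.64).round())
E
```

```text
[-117.2528831    -1.94589852  121.99677767]
-3 [[109.0, 123.0], [287.0, 171.0], [148.0, 133.0], [245.0, 159.0]] [[516. 261.]]
0 [[107.0, 122.0], [284.0, 170.0], [145.0, 132.0], [243.0, 159.0]] [[513. 262.]]
3 [[104.0, 122.0], [281.0, 169.0], [142.0, 132.0], [240.0, 158.0]] [[510. 262.]]
6 [[102.0, 121.0], [279.0, 168.0], [140.0, 131.0], [237.0, 157.0]] [[507. 263.]]
[[114. 193.]
 [242. 231.]
 [232.  41.]]
```

```bash
python3 -m crank '[[0,-0.001,0.015,0,0,0,1],[0,-0.002,0.03,0,0,0,1],[0,-0.002,0.04,0,0,0,1],[0,-0.002,0.045,0,0,0,1],[0,-0.002,0.046,0,0,0,1]]'; python3 -m crank '[[0,0,0.001,0,0,0,1],[0,0,0.001,0,0,0,1]]'; python3 -m crank '[[0,0,0.001,0,0,0,1],[0,0,0.001,0,0,0,1]]'
```

```text
clock: 9.05
eef_pos: [465.4, -232.7, 75.3]
tcp_rot: [-3.141, -0.0, 1.746]
contact_force: [-0.2, -0.1, -3.3]
opening: 0.494
grasp_force: 42.7
clock: 9.25
eef_pos: [465.8, -233.0, 75.0]
tcp_rot: [3.141, 0.0, 1.746]
contact_force: [-0.5, -0.1, -3.6]
opening: 0.497
grasp_force: 42.7
clock: 9.45
eef_pos: [465.6, -232.9, 73.8]
tcp_rot: [3.141, 0.0, 1.746]
contact_force: [-0.3, 0.9, -3.7]
opening: 0.499
grasp_force: 42.7
```

```bash
python3 -m crank '[[0,0,0.001,0,0,0,1],[0,0,0.001,0,0,0,1]]'; python3 -m crank '[[0,0,0.001,0,0,0,1],[0,0,0.001,0,0,0,1]]'; python3 -m crank '[[0,0,0.001,0,0,0,1],[0,0,0.001,0,0,0,1]]'
```

```text
clock: 9.65
eef_pos: [465.4, -232.8, 72.6]
tcp_rot: [-3.142, -0.0, 1.746]
contact_force: [0.2, 0.2, -3.0]
opening: 0.5
grasp_force: 42.7
clock: 9.85
eef_pos: [465.5, -232.9, 72.1]
tcp_rot: [3.142, 0.0, 1.746]
contact_force: [-1.6, 1.7, 4.8]
opening: 0.496
grasp_force: 43.7
clock: 10.05
eef_pos: [465.5, -232.9, 72.1]
tcp_rot: [3.141, 0.0, 1.746]
contact_force: [-6.3, 2.1, 18.3]
opening: 0.5
grasp_force: 45.0
```

Contact came at the expected height (72 mm), so the barrel is on the deck. Next I ease off, open gently, and rise.

```bash
python3 -m crank '[[0,0,-0.0015,0,0,0,1],[0,0,-0.0015,0,0,0,0.48],[0,0,-0.0015,0,0,0,0.44],[0,0,-0.0015,0,0,0,0.4],[0,0,-0.0015,0,0,0,0.35]]'; python3 -m crank '[[0,0,0,0,0,0,0.25],[0,0,0,0,0,0,0.15],[0,0,0,0,0,0,0],[0,0,-0.01,0,0,0,0],[0,0,-0.04,0,0,0,0]]'; python3 -m crank '[[0,0,-0.05,0,0,0,0],[-0.05,0,-0.1,0,0,0,0],[-0.1,0,-0.12,0,0,0,0],[-0.1,0,-0.12,0,0,0,0],[-0.1,0,-0.12,0,0,0,0]]'
python3 - <<'E'
from h import *
f=cams.grab_frame("wrist");cv2.imwrite("pics/w6.png",f["image"][:,:,::-1]);
C=np.array([583,-209.7,0]);Q=R.from_euler('z',.176)
print(px(f,C+Q.apply([[-125,100,61],[-125,-100,61],[-125,0,83],[-151,73,46],[-151,-73,46],[-48,64,49]])))
E
```

```text
clock: 10.55
eef_pos: [465.5, -232.9, 72.0]
tcp_rot: [3.142, 0.0, 1.746]
contact_force: [1.1, 0.1, -0.7]
opening: 0.647
grasp_force: 0.0
clock: 11.05
eef_pos: [463.8, -232.0, 111.0]
tcp_rot: [-3.138, -0.003, 1.746]
contact_force: [0.8, 0.1, 0.6]
opening: 1.0
grasp_force: 0.0
clock: 11.55
eef_pos: [484.1, -334.4, 235.1]
tcp_rot: [3.138, 0.004, 1.744]
contact_force: [0.7, 0.2, -0.6]
opening: 1.0
grasp_force: 0.0
[[311.09789669 -76.16423534]
 [313.80149188 172.81821927]
 [312.01123959  58.05934039]
 [281.54329582 -28.69953937]
 [287.48638525 142.88846549]
 [402.06762285 -18.20991405]]
```

View pics/w6.png

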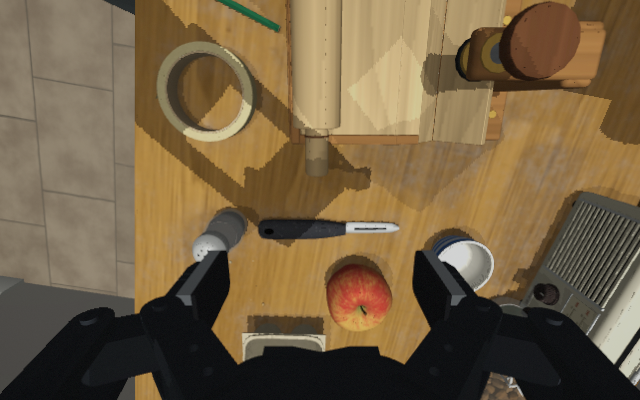

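The pin waits against the lip, with its barrel inside the rails and the near handle tip at (316,176), about where predicted. Next I swing the gripper behind the lip, fingers spread along the barrel.

```bash
python3 - <<'E'
from h import *
C=np.array([583,-209.7,0]);Q=R.from_euler('z',.176)
p=C+Q.apply([-180,-1,160]);print(p,delta(p,.176+np.pi))
f=cams.grab_frame("top");print('tape',w(f,(397,262),10))
E
```

```text
[ 405.95574386 -242.20125178  160.        ] (array([ 0.1022, -0.0605,  0.0731]), [array([ 0.   ,  0.002, -1.574]), array([ 0.002, -0.   ,  1.568])], 11.6, array([ 483.1, -332.4,  233.3]), array([3.140e+00, 1.000e-03, 1.744e+00]), array([-0.61,  0.31,  1.74,  0.  ,  1.09, -0.78]))
tape [ 354.77728315 -278.53473666   10.        ]
```

```bash
python3 -m crank '[[0.03,-0.02,0.01,0,0,-0.15,0],[0.06,-0.04,0.02,0,0,-0.3,0],[0.09,-0.06,0.03,0,0,-0.45,0.3],[0.102,-0.06,0.05,0,0,-0.6,0.3],[0.102,-0.06,0.073,0,0,-0.75,0.3]]'; python3 -m crank '[[0,0,0,0,0,-0.15,0.3],[0,0,0,0,0,-0.3,0.3],[0,0,0,0,0,-0.45,0.3],[0,0,0,0,0,-0.6,0.3],[0,0,0,0,0,-0.75,0.3]]'; python3 -m crank '[[0,0,0,0,0,-0.07,0.3],[0,0,0,0,0,-0.07,0.3],[0,0,0,0,0,-0.07,0.3]]'
python3 - <<'E'
from h import *
C=np.array([583,-209.7,0]);Q=R.from_euler('z',.176)
p=C+Q.apply([-180,-1,68]);print(p,delta(p,.176+np.pi))
E
```

```text
clock: 12.15
eef_pos: [404.2, -238.3, 158.3]
tcp_rot: [3.141, -0.002, 2.504]
contact_force: [0.3, 0.1, 0.4]
opening: 0.702
grasp_force: 0.0
clock: 12.65
eef_pos: [404.9, -239.6, 158.3]
tcp_rot: [3.14, -0.002, -3.03]
contact_force: [-0.4, 0.0, 0.5]
opening: 0.703
grasp_force: 0.0
clock: 12.95
eef_pos: [405.3, -240.2, 158.6]
tcp_rot: [3.141, -0.001, -2.969]
contact_force: [1.0, -0.1, 0.2]
opening: 0.698
grasp_force: 0.0
[ 405.95574386 -242.20125178   68.        ] (array([-0.0004, -0.0021,  0.0906]), [array([ 0.001, -0.001, -0.003]), array([-2.000e-03, -2.000e-03,  3.138e+00])], 12.95, array([ 405.3, -240.2,  158.6]), array([ 3.141e+00, -1.000e-03, -2.969e+00]), array([-0.54,  0.24,  2.04,  0.  ,  0.87, -2.28]))
```

```bash
python3 -m crank '[[0,-0.002,0.03,0,0,0,0.3],[0,-0.002,0.06,0,0,0,0.3],[0,-0.002,0.085,0,0,0,0.3],[0,-0.002,0.09,0,0,0,0.3],[0,-0.002,0.09,0,0,0,0.3]]'; python3 -m crank '[[-0.005,0,0,0,0,0,0.3],[-0.01,0,0,0,0,0,0.3],[-0.015,0,0,0,0,0,0.3],[-0.02,0,0,0,0,0,0.3],[-0.025,0,0,0,0,0,0.3]]'; python3 -m crank '[[-0.005,0,0,0,0,0,0.3],[-0.01,0,0,0,0,0,0.3],[-0.015,0,0,0,0,0,0.3],[-0.015,0,0,0,0,0,0.3]]'
python3 - <<'E'
from h import *
C=np.array([583,-209.7,0]);Q=R.from_euler('z',.176)
print(Q.inv().apply(r.sense()['eef_pos']-C))
cv2.imwrite("pics/c7.png",np.hstack([cv2.resize(cams.grab_frame(n)["image"][a:a+150,b:b+150,::-1],(396,396),interpolation=2) for n,a,b in(("scene",180,270),("top",130,305))]))
E
```

```text
clock: 13.45
eef_pos: [405.7, -242.7, 68.6]
tcp_rot: [3.14, -0.002, -2.968]
contact_force: [0.2, 0.1, 0.2]
opening: 0.7
grasp_force: 0.0
clock: 13.95
eef_pos: [431.6, -238.9, 69.4]
tcp_rot: [-3.141, 0.0, -2.967]
contact_force: [0.3, 0.0, 0.2]
opening: 0.696
grasp_force: 0.4
clock: 14.35
eef_pos: [446.6, -236.4, 69.1]
tcp_rot: [-3.141, 0.001, -2.967]
contact_force: [-0.6, -1.1, -0.4]
opening: 0.701
grasp_force: 0.0
[-138.97234026   -2.39928873   69.12320145]
```

View pics/c7.png

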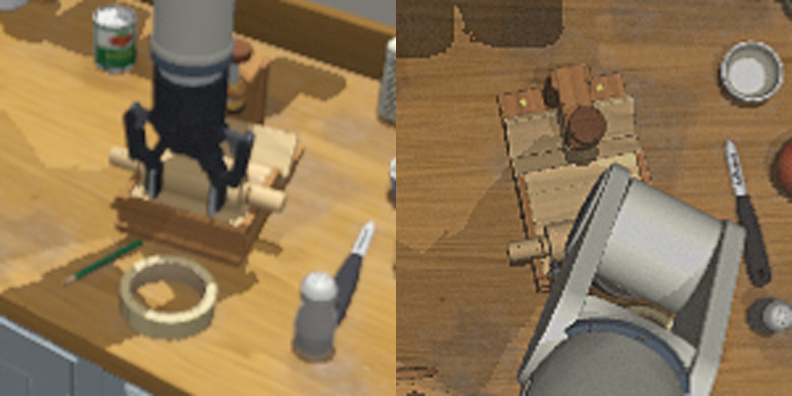

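Both fingers are pushing the barrel square, and the pin has left the lip (left handle end at (513,252) in the top crop). I continue slowly to the crest.

```bash
python3 -m crank '[[-0.008,0,0,0,0,0,0.3],[-0.016,0,0,0,0,0,0.3],[-0.024,0,0,0,0,0,0.3],[-0.032,0,0,0,0,0,0.3],[-0.04,0,0,0,0,0,0.3]]'; python3 -m crank '[[-0.005,0,0,0,0,0,0.3],[-0.01,0,0,0,0,0,0.3],[-0.015,0,0,0,0,0,0.3],[-0.019,0,0,0,0,0,0.3],[-0.022,0,0,0,0,0,0.3]]'; python3 -m crank '[[0,0,0,0,0,0,0.3],[0,0,0,0,0,0,0.3],[0,0,0,0,0,0,0.3],[0,0,0,0,0,0,0.3],[0,0,0,0,0,0,0.3]]'
python3 - <<'E'
from h import *
C=np.array([583,-209.7,0]);Q=R.from_euler('z',.176)
print(Q.inv().apply(r.sense()['eef_pos']-C))
ft=cams.grab_frame("top");fs=cams.grab_frame("scene")
cv2.imwrite("pics/c8.png",np.hstack([cv2.resize(f["image"][a:a+150,b:b+150,::-1],(396,396),interpolation=2) for f,a,b in((fs,180,270),(ft,130,305))]))
for L in([0,100,45],[0,-100,45],[-48,100,65]): print(((px(fs,C+Q.apply([L]))-[270,180])*2.64).round(),((px(ft,C+Q.apply([L]))-[305,130])*2.64+[396,0]).round())
E
```

```text
clock: 14.95
eef_pos: [486.0, -229.3, 69.1]
tcp_rot: [-3.142, 0.0, -2.967]
contact_force: [-1.0, 0.1, 0.5]
opening: 0.697
grasp_force: 0.4
clock: 15.45
eef_pos: [507.1, -225.5, 69.1]
tcp_rot: [3.142, 0.0, -2.967]
contact_force: [-0.8, -0.4, 0.4]
opening: 0.696
grasp_force: 0.4
clock: 15.95
eef_pos: [506.7, -225.6, 69.1]
tcp_rot: [3.142, -0.0, -2.968]
contact_force: [-0.7, 0.4, -0.5]
opening: 0.702
grasp_force: 0.0
[-77.92777953  -2.33457241  69.1024203 ]
[[146. 116.]] [[487. 163.]]
[[309. 159.]] [[661. 128.]]
[[130. 124.]] [[496. 203.]]
```

View pics/c8.png

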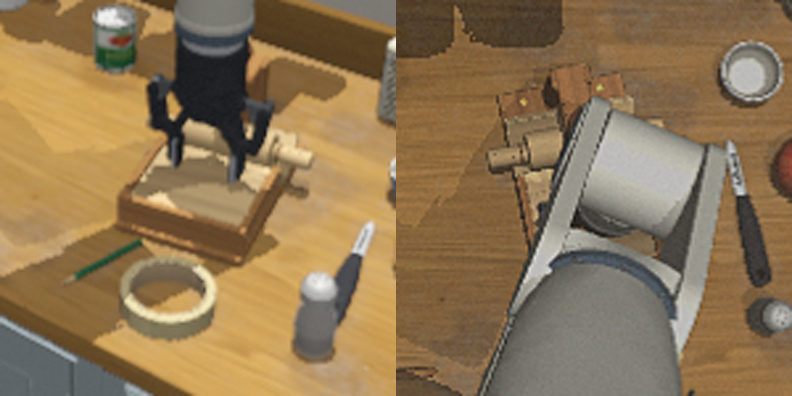

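Seated: the left handle end is at (489,158) in the top crop and the right end at (308,158) in the scene crop, within a few pixels of the seat projections (487,163) and (309,159). Next I back off, rise, close the fingers, and go above the knob while the pin settles untouched.

```bash
python3 -m crank '[[0.015,0,0,0,0,0,0.3],[0.04,0,-0.01,0,0,0,0.3],[0.05,0,-0.05,0,0,0,0.5],[0.05,0,-0.1,0,0,0,1],[0.05,0,-0.14,0,0,0,1]]'; python3 -m crank '[[0,0,-0.02,0,0,0,1],[0,0,-0.02,0,0,0,1],[-0.03,0,-0.02,0,0,0,1],[-0.07,0,-0.02,0,0,0,1],[-0.1,0,-0.02,0,0,0,1]]'
python3 - <<'E'
from h import *
print(delta([583,-209.7,205],.176+np.pi),r.sense()['opening'])
E
```

```text
clock: 16.55
eef_pos: [456.1, -234.4, 211.0]
tcp_rot: [-3.142, -0.0, -2.968]
contact_force: [0.4, 0.7, -0.3]
opening: 0.193
grasp_force: 0.0
clock: 17.05
eef_pos: [556.5, -216.6, 227.7]
tcp_rot: [3.141, -0.001, -2.968]
contact_force: [0.8, -0.8, 0.2]
opening: 0.002
grasp_force: 0.0
(array([-0.0274,  0.0022,  0.0227]), [array([ 0.001, -0.001, -0.002]), array([-2.000e-03, -1.000e-03,  3.139e+00])], 17.05, array([ 556.5, -216.6,  227.7]), array([ 3.141e+00, -1.000e-03, -2.968e+00]), array([-0.37,  0.33,  1.72,  0.  ,  1.09, -2.12])) 0.002364486332247508
```

```bash
python3 -m crank '[[-0.015,0.001,0.005,0,0,0,1],[-0.027,0.002,0.015,0,0,0,1],[-0.027,0.002,0.022,0,0,0,1],[-0.027,0.002,0.022,0,0,0,1],[-0.027,0.002,0.022,0,0,0,1]]'; python3 -m crank '[[0,0,0.003,0,0,0,1],[0,0,0.006,0,0,0,1],[0,0,0.009,0,0,0,1],[0,0,0.011,0,0,0,1],[0,0,0.013,0,0,0,1]]'; python3 -m crank '[[0,0,0.003,0,0,0,1],[0,0,0.006,0,0,0,1],[0,0,0.009,0,0,0,1],[0,0,0.012,0,0,0,1],[0,0,0.012,0,0,0,1]]'
```

```text
clock: 17.55
eef_pos: [580.9, -210.5, 206.5]
tcp_rot: [3.141, -0.002, -2.968]
contact_force: [-0.6, -0.7, -0.2]
opening: 0.001
grasp_force: 0.0
clock: 18.05
eef_pos: [582.2, -210.3, 193.9]
tcp_rot: [3.142, -0.0, -2.967]
contact_force: [-0.2, 0.4, 0.7]
opening: 0.001
grasp_force: 0.0
clock: 18.55
eef_pos: [582.2, -210.3, 181.6]
tcp_rot: [3.141, -0.0, -2.967]
contact_force: [0.1, -0.2, 0.3]
opening: -0.001
grasp_force: 0.0
```

```bash
for i in 1 ; do python3 -m crank '[[0,0,0.003,0,0,0,1]]'; python3 -m crank '[[0,0,0.003,0,0,0,1]]'; done; python3 - <<'E'
from h import *
C=np.array([583,-209.7,0]);s=r.sense();print(s['contact_force'],s['eef_pos'])
for n in("scene","top","wrist"):
    f=cams.grab_frame(n);I=f["image"].astype(int)
    for z in(175,160):
        u,v=px(f,C+[[0,0,z]])[0];print(n,z,u,v)
        if 0<v<395 and 0<u<635:
            for dv in(-6,-3,0,3,6): print([tuple(I[int(v)+dv,int(u)+du]) if 0<=int(v)+dv<400 and 0<=int(u)+du<640 else None for du in(-9,-6,-3,0,3,6,9)])
E
```

```text
clock: 18.65
eef_pos: [582.3, -210.3, 179.2]
tcp_rot: [3.142, 0.0, -2.967]
contact_force: [-0.9, 0.3, 2.5]
opening: -0.004
grasp_force: 1.3
clock: 18.75
eef_pos: [582.3, -210.3, 176.0]
tcp_rot: [-3.142, 0.0, -2.967]
contact_force: [-1.1, -0.0, 2.4]
opening: 0.001
grasp_force: 1.3
[-1.14937736 -0.00517222  2.39290561] [ 582.30456454 -210.265871    176.00418273]
scene 175 358.03383753302063 195.60235244250595
[(np.int64(127), np.int64(112), np.int64(36)), (np.int64(68), np.int64(57), np.int64(43)), (np.int64(28), np.int64(31), np.int64(34)), (np.int64(28), np.int64(30), np.int64(33)), (np.int64(31), np.int64(32), np.int64(36)), (np.int64(35), np.int64(34), np.int64(38)), (np.int64(31), np.int64(33), np.int64(36))]
[(np.int64(111), np.int64(99), np.int64(30)), (np.int64(170), np.int64(134), np.int64(85)), (np.int64(58), np.int64(62), np.int64(62)), (np.int64(52), np.int64(53), np.int64(55)), (np.int64(30), np.int64(31), np.int64(33)), (np.int64(59), np.int64(47), np.int64(34)), (np.int64(60), np.int64(47), np.int64(36))]
[(np.int64(99), np.int64(77), np.int64(47)), (np.int64(126), np.in
[... 8175 characters left out ...]
nt64(62), np.int64(64), np.int64(67)), (np.int64(61), np.int64(64), np.int64(66))]
[(np.int64(61), np.int64(64), np.int64(66)), (np.int64(33), np.int64(35), np.int64(34)), (np.int64(15), np.int64(16), np.int64(15)), (np.int64(15), np.int64(17), np.int64(15)), (np.int64(63), np.int64(64), np.int64(67)), (np.int64(62), np.int64(65), np.int64(66)), (np.int64(62), np.int64(64), np.int64(66))]
[(np.int64(62), np.int64(65), np.int64(66)), (np.int64(33), np.int64(35), np.int64(35)), (np.int64(16), np.int64(17), np.int64(18)), (np.int64(17), np.int64(17), np.int64(17)), (np.int64(61), np.int64(64), np.int64(66)), (np.int64(62), np.int64(64), np.int64(66)), (np.int64(63), np.int64(65), np.int64(66))]
```

The force is 2.5 N while moving, which is the clamp's friction, and the scene pixels show brown knob right under the fingertips. I continue until the pad meets the barrel.

```bash
python3 -m crank '[[0,0,0.003,0,0,0,1],[0,0,0.006,0,0,0,1]]'; python3 -m crank '[[0,0,0.001,0,0,0,1]]'; python3 -m crank '[[0,0,0.001,0,0,0,1]]'; python3 -m crank '[[0,0,0.0005,0,0,0,1]]'
```

```text
clock: 19.1
eef_pos: [582.3, -210.3, 170.1]
tcp_rot: [-3.142, 0.0, -2.967]
contact_force: [-0.9, -0.2, 2.1]
opening: 0.004
grasp_force: 1.3
clock: 19.2
eef_pos: [582.3, -210.3, 168.8]
tcp_rot: [-3.142, 0.0, -2.967]
contact_force: [-0.2, 0.8, 3.8]
opening: 0.001
grasp_force: 1.2
clock: 19.3
eef_pos: [582.3, -210.3, 168.0]
tcp_rot: [3.142, -0.0, -2.967]
contact_force: [-0.4, 0.8, 2.9]
opening: 0.003
grasp_force: 1.2
clock: 19.4
eef_pos: [582.3, -210.3, 167.6]
tcp_rot: [3.142, 0.0, -2.967]
contact_force: [0.0, 0.1, 2.4]
opening: 0.001
grasp_force: 1.2
```

```bash
python3 -m crank '[[0,0,0.0005,0,0,0,1]]'|sed -n '2p;4p'; python3 -m crank '[[0,0,0.0005,0,0,0,1]]'|sed -n '2p;4p'; python3 -m crank '[[0,0,0.0005,0,0,0,1]]'|sed -n '2p;4p'
```

```text
eef_pos: [582.3, -210.3, 167.1]
contact_force: [-0.2, 1.6, 5.3]
eef_pos: [582.3, -210.3, 167.1]
contact_force: [-2.7, 1.9, 10.8]
eef_pos: [582.4, -210.4, 167.0]
contact_force: [-4.8, 1.7, 13.4]
```

The pad met the barrel at 27 mm of travel as expected, with about 10 N beyond the friction. Now I withdraw and check.

```bash
python3 -m crank '[[0,0,-0.003,0,0,0,1],[0,0,-0.02,0,0,0,1],[0,0,-0.06,0,0,0,1],[0.03,0,-0.09,0,0,0,1],[0.07,0,-0.11,0,0,0,1]]'|sed -n '2p;4p'; python3 -m crank '[[0.05,0,-0.02,0,0,0,1],[0.1,0,-0.04,0,0,0,1],[0.14,0,-0.04,0,0,0,1],[0.14,0,-0.04,0,0,0,1],[0.14,0,-0.04,0,0,0,1]]'|sed -n '2p;4p'
python3 - <<'E'
from h import *
C=np.array([583,-209.7,0]);Q=R.from_euler('z',.176);f=cams.grab_frame("scene");I=f["image"]
hsv=cv2.cvtColor(I,cv2.COLOR_RGB2HSV)
print('clock',r.sense()['clock'],'knob px up/down',px(f,C+[[0,0,175],[0,0,148]]).round())
u=int(px(f,C+[[0,0,148]])[0,0])
for v in range(184,222,2): print(v,I[v,u-12:u+13:4].sum(2) if 0 else [tuple(int(x) for x in I[v,k]) for k in(u-4,u,u+4)])
E
```

```text
eef_pos: [514.4, -222.7, 278.0]
contact_force: [-0.2, -0.9, -0.2]
eef_pos: [375.0, -247.0, 316.5]
contact_force: [0.2, -0.2, 1.1]
clock 20.75 knob px up/down [[358. 196.]
 [357. 203.]]
184 [(82, 60, 30), (82, 61, 31), (81, 60, 31)]
186 [(80, 59, 31), (81, 60, 31), (82, 60, 30)]
188 [(79, 57, 31), (83, 61, 36), (82, 59, 29)]
190 [(113, 86, 56), (79, 59, 30), (78, 58, 27)]
192 [(197, 158, 103), (167, 132, 87), (79, 59, 31)]
194 [(132, 101, 62), (177, 140, 88), (199, 162, 107)]
196 [(128, 99, 67), (131, 101, 65), (170, 133, 82)]
198 [(131, 99, 57), (128, 97, 57), (138, 103, 61)]
200 [(132, 99, 55), (130, 98, 55), (208, 159, 98)]
202 [(142, 99, 61), (153, 101, 66), (177, 125, 80)]
204 [(147, 97, 64), (149, 99, 66), (150, 101, 66)]
206 [(126, 83, 56), (152, 101, 67), (148, 98, 65)]
208 [(65, 43, 30), (102, 66, 45), (104, 69, 44)]
210 [(97, 70, 40), (67, 43, 27), (78, 53, 31)]
212 [(112, 79, 48), (127, 103, 58), (119, 89, 48)]
214 [(111, 77, 46), (109, 76, 45), (116, 82, 49)]
216 [(104, 77, 49), (98, 68, 43), (104, 74, 45)]
218 [(138, 105, 66), (104, 103, 104), (90, 64, 39)]
220 [(192, 152, 94), (108, 108, 110), (88, 63, 37)]
```

The knob's top face now shows at rows 201–207 (predicted 203 when down, 196 when up). The clamp is down on the pin and the robot is clear of everything.

```bash
python3 -c "
from rig import sign_off
print(sign_off())"
```

```text
the job is handed in; nothing more can be done
None
```

The pin is seated in the vee and clamped (pad met it at 27 mm, about 10 N beyond friction), and the job was handed in at about 21 s with the robot clear; I viewed 11 pictures, one over the limit of 10, and did not re-measure the tin and shaker at the end, though no move went near them.

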